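Load the sample tray and slide it home in the checking station

TASK

Lay the loose black tube lengthwise in the cradle of the yellow tray, then slide the tray by its black handle into the open bay of the blue checking station, feeling it along the hidden guide channel gently, without forcing it, until it is fully home: the red pin on the roof pushed back as far as it goes. Let go, and leave the tape roll, the stamp and the screwdriver where they are.

Things in the scene. Friction and masses are not known exactly. Their poses are not given: they have to be found in the camera images.
- station: blue sheet-metal housing with a grey roof, fixed to the bench: 140 mm deep (its x), 166 mm wide (its y; 184 over the foot flanges), 50 mm high. Origin: centre of its underside, at bench level; x points from the open front into the bay, z up. The front is open 154 mm wide and 44 mm high, with no floor: the tray slides on the bench. Tray and station must not press on each other with more than 18 N
- bay_mouth (a point): centre of the open front, 10 mm above the bench; axes as the station. Out of sight inside is a slippery guide channel 99 mm wide (tray: 96), 27 mm high: flared lead-ins, 125 mm apart, start 9 mm behind this point, 32 mm long, then parallel walls. The channel is rigid, but bolted in by hand: up to 8 mm off sideways, 5 mm in or out and 0.03 rad turned against the housing, new every time
- bay_home (a point): nominal place of tray_center when the tray is home, 33 mm inside the mouth, 10 mm above the bench; axes as the station. The stop was set by hand too: the true place is up to 17 mm nearer or farther along x, new every time, so home is to be felt, or read from the pin. When home, the tray's front wall stands 5 to 39 mm out of the bay and the whole handle stays outside
- home_pin (a joint): travel (m) of the home plate inside the bay, whose red pin shows in the slot on the roof (the slot is longer than the travel): 0 at the start (forward), 0.010 all the way back against the hard stop. The tray's back wall pushes it; it resists with about 4 N of friction and stays where it is left
- tray_center (a point): centre (half-way up) of the loose yellow plastic tray: 110 mm long (its x), 96 mm wide, walls 20 mm high and 3 mm thick, floor 3 mm, about 0.3 kg. This point is 10 mm above the tray's underside; x points from the handle to the back wall, which enters the bay first. On its floor two ribs 18 mm apart, 76 mm long along x and 5.5 mm high above the floor, cradle a tube along the tray's centre line
- tray_handle (a point): grip point of the tray's upright black fin handle, 76 mm in front of the tray's centre (along the tray's -x) and 26 mm above its underside. The fin is 12 mm thick (the tray's y), 40 mm long (x, from 54 to 94 mm in front of the centre), and its top is 44 mm above the underside. Same axes as tray_center
- tube_center (a point): centre of the loose black rubber tube (a solid cylinder), 27 mm in diameter and 59 mm long along its y axis, lying on the bench. In the cradle its centre lies about 18 mm above the tray's underside
- tape_roll: roll of black tape, 62 mm across, 19 mm high, lying flat; bystander, origin at the centre of its underside
- stamp: hand stamp with a brown wooden knob, 25 x 34 x 64 mm, standing; bystander, origin at the centre of its underside
- driver: red-handled screwdriver, 190 mm long along its y, 25 mm high, lying; bystander, origin at the centre of its underside
There are look-alikes about, which are no part of the job. What is shaped like the part that bears tube_center but pink is not meant.

How it is judged (in metres and radians):
On the way:
1. the tube lies released in the tray's cradle while the tray is still outside the bay (x of tube_center in the frame of tray_center between -0.03 and 0.03 m and y of tube_center in the frame of tray_center between -0.008 and 0.008 m and z of tube_center in the frame of tray_center below 0.014 m and angle between the y axis of tube_center and the x axis of tray_center, either way round below 0.2 rad and contact force between the fingers and tube below 0.3 N and x of tray_center in the frame of station below -0.1 m), for 0.2 s.
At the end, for the whole second after the job is handed in: the tray lies flat in the bay, its centre at most 58 mm short of the station's centre, 18 mm off sideways and 0.15 rad turned; the home pin is back at least 8 of its 10 mm; the tube lies in the cradle (within 8 mm of its line, 35 mm along it); all at rest (value of joint home_pin above 0.008 m and x of tray_center in the frame of station above -0.058 m and y of tray_center in the frame of station between -0.018 and 0.018 m and angle between the x axis of tray_center and the x axis of station, either way round below 0.15 rad and angle between tray_center's own z axis and vertical below 0.05 rad and height (world z) of tray_center below 0.014 m and x of tube_center in the frame of tray_center between -0.035 and 0.035 m and y of tube_center in the frame of tray_center between -0.008 and 0.008 m and z of tube_center in the frame of tray_center below 0.014 m and linear speed of each of tray, tube below 0.01 m/s); the robot touches nothing.
It fails at once if tray and station press on each other with more than 18 N (contact force between tray and station above 18 N or contact force between tray and channel_c0 above 18 N or contact force between tray and channel_c1 above 18 N or contact force between tray and channel_c2 above 18 N or contact force between tray and channel_c3 above 18 N or contact force between tray and home_pin_c0 above 18 N).
It fails at once if the tape roll, the stamp or the screwdriver is moved by more than 3 cm (distance of any of tape_roll, stamp, driver from where it was at the start of the episode above 0.03 m).
It also fails if it takes over 67 s, if anything falls off the work surface, if the arm or the gripper's body presses on something with over 40 N, if the wrist force passes 120 N, or if a joint passes its speed limit or range.

ROBOT

A 7-joint arm with a two-finger parallel gripper is mounted at the origin on a cart in front of the work surface, level with it; the furniture and walls round the work are solid. World frame = base frame: x ahead of the robot, y to its left, z up, the work surface at z = 0. Lengths are in mm, angles in rad, forces in N, time in s.
With the tool pointing down it reaches from about 400 to 875 mm from the base axis. Payload 4.4 kg.
Tool frame: the origin (TCP) lies midway between the tips of the shut fingers; the grasp point (between the pads) lies 19 mm behind it; x points along the fingers, y is the direction in which the jaws open and shut, and the axes are right-handed (so a half turn about x gives the same grasp; the last joint's range is limited). The gripper opens to 85 mm and grips with 20 to 120 N. Pads are 22 mm wide; open, the fingers measure 114 mm over their backs; the gripper's body (76 mm by 85 mm) begins 54 mm behind the grasp point. The pads swing forward as they close: fully open they stand 13 mm farther back than shut.
Start: joints at [1.211, 0.628, 0.038, 1.517, -0.027, 0.996, -0.02], TCP at [188.262, -622.154, 231.313] pointing down, gripper open.
Joint ranges: [-3.06, 3.06], [-0.37, 2.12], [-1.25, 1.32], [0.18, 2.47], [-1.1, 4.24], [0.23, 1.98], [-2.94, 2.94]. Speed limits (rad/s): [2.57, 2.57, 3.14, 3.14, 3.14, 3.14, 3.14].

INTERFACE

Orientations are given as [roll, pitch, yaw] about the fixed x, y, z axes, in that order (R = Rz(yaw) Ry(pitch) Rx(roll)).
In Python, from cell import ctrl gives the robot as it stands.
- The arm moves only by the tool arm_command, never from a script. Its argument "series" is a list of rows, each a list of 7 numbers: the opening, from 0 (shut) to 1 (fully open), then the shift along the world's x, y, z in cm, then the turn, a rotation vector about the world's x, y, z in degrees. In form: [[claw, x, y, z, rx, ry, rz], ...]. A call has 1 to 20 rows; each row shifts and turns the commanded pose from where the row before left it; what a row does not reach is not made up. A row lasts 1/12 s, in which the tool goes at most 41.7 mm and 7.16 degrees, less where a joint would pass 70% of its speed; a pose out of reach is approached as far as the arm can. A call with a gripper value outside its range is refused whole. The fingers move at their own pace and stop on an object; the grip force is fixed at half the most. Time passes only in rows, so rows that do not move let the fingers close. It gives the time, the measured TCP pose, the force and the opening at its end, in the units of the state.
- ctrl.read_state(): the state, without advancing time (a new reading comes with each control period).
- ctrl.get_image(name): name is "scene" or "top" or "wrist"; returns the picture (384x512x3 uint8, blue, green, red); there is no depth.
- ctrl.calibration(name): a dict with "fovy" (degrees; the focal length in pixels is half the picture's height over the tangent of half this angle, whatever the lens; pixels are square), "cx", "cy" (the principal point, pixels), "cam_to_world" (4x4, takes a point from camera to world coordinates); the wrist camera has in their place "T_tool_cam" (4x4, takes a point from camera to tool coordinates, whose origin is the TCP and whose axes are the tool frame's). Camera axes: x right, y up, looking along -z (the intrinsics and any distortion apply to the point x, -y, -z); pixel columns grow to the right and rows downward; lengths in mm; the calibration is good to about 2 mm. A picture is of the moment at which its call begins: read the wrist's pose just before it. calibration takes no time and is no camera call.
- ctrl.finish_job(): hands the job in, once; it reports no verdict.
Trained networks look in the newest picture that a camera, given by its name, has taken for a name from the list of things; names that differ only in an ending like _2 or _b are one class to them, and where a whole thing is asked for, a point or a joint stands for the part that bears it (a point fixed in the world has none). Each returns a list of dicts, best first, with "conf" (0 to 1); they miss things now and then, are a little off and sometimes report something else, mostly with a low value. They report only what shows in the picture. A call takes as long as a camera call. They do not tell look-alikes from the thing itself.
- ctrl.spot_in(label, camera): "centre" ([x, y, z] in mm, in world coordinates, good to about 4 mm: the middle of the surface that is visible of it).
The state is a dict: "clock": time; "qpos": joint angles; "qd": joint speeds; "tau": joint torques, N m; "eef_pos": TCP position; "tool_rot": TCP orientation; "force": force on the tool from outside, world axes, zero at the start; "torque": the same for the moment, N m; "width": finger opening in mm.
Only numpy, scipy, OpenCV 4.12 (cv2) and the standard library are available. Lean on these libraries where they do the work, as an engineer would, in place of code of your own. Each camera call takes 0.05 s, during which the arm holds its last target.

## Working session

There is one attempt and no reset: what is moved stays moved. The work goes in short steps, Python scripts to look and compute and a tool call to move; the robot and the scene stay as the last step left them, time stands still between calls to the robot, and variables do not carry over. Pictures are saved under pics/ and viewed, and the job is handed in when it is done.

Besides the shell and the picture viewer there is one more tool, called as a command line: name --pt "numbers of a row" for each row, then --argument value for the rest. arm_command: Moves the arm, as the interface text tells. Its arguments: {"type":"object","properties":{"series":{"type":"array"}},"required":["series"]}

```bash
mkdir -p pics; ls
python3 - <<'E'
from cell import ctrl
import cv2, numpy as np
np.set_printoptions(precision=3,suppress=True)
print(ctrl.read_state())
for n in ("scene","top","wrist"):
    im=ctrl.get_image(n); cv2.imwrite(f"pics/{n}0.png",im); print(n,ctrl.calibration(n))
for l in ("station","tray_center","tray_handle","tube_center","home_pin","tape_roll","stamp","driver"):
    for c in ("top","scene"):
        try: print(l,c,[( [round(v) for v in d["centre"]],round(d["conf"],2)) for d in ctrl.spot_in(l,c)])
        except Exception as e: print(l,c,e)
E
```

```text
pics
{'clock': 0.0, 'qpos': array([ 1.211,  0.629,  0.038,  1.518, -0.027,  0.996, -0.02 ]), 'qd': array([ 0.001,  0.   ,  0.   , -0.   ,  0.002, -0.001,  0.001]), 'tau': array([  0.   , -56.342,   1.226, -19.345,   0.011,   0.01 ,   0.   ]), 'eef_pos': array([ 188.079, -621.528,  230.383]), 'tool_rot': array([-1.573,  1.569,  1.862]), 'force': array([ 0.385,  0.03 , -0.387]), 'torque': array([-0.06 , -0.03 ,  0.002]), 'width': 85.21784273338477}
scene {'fovy': 50.21161607396787, 'cx': 258.5514579472963, 'cy': 195.80475747851366, 'cam_to_world': array([[ -0.596,   0.597,  -0.536,  39.13 ],
       [ -0.803,  -0.454,   0.387, 480.311],
       [ -0.013,   0.661,   0.75 , 754.03 ],
       [  0.   ,   0.   ,   0.   ,   1.   ]])}
top {'fovy': 56.226147799006945, 'cx': 250.15844279076825, 'cy': 196.01961387188038, 'cam_to_world': array([[  0.013,   0.998,  -0.068, 474.409],
       [ -1.   ,   0.012,  -0.02 , 131.755],
       [ -0.019,   0.069,   0.997, 891.574],
       [  0.   ,   0.   ,   0.   ,   1.   ]])}
wrist {'fovy': 65.87216942859853, 'cx': 256.0507550662159, 'cy': 189.0689249962411,
[... 167 characters left out ...]
  [   0.   ,    0.   ,    0.   ,    1.   ]])}
station top [([586, 253, 54], 0.63)]
station scene [([568, 262, 56], 0.47)]
tray_center top []
tray_center scene [([569, 265, 47], 0.74), ([524, -14, 4], 0.73)]
tray_handle top []
tray_handle scene [([524, -17, 5], 0.84)]
tube_center top [([415, 128, 22], 0.49)]
tube_center scene [([380, 237, 23], 0.89), ([409, 132, 23], 0.53)]
home_pin top [([400, 369, 59], 0.35), ([378, 239, 30], 0.16)]
home_pin scene []
tape_roll top [([689, -83, 19], 0.83)]
tape_roll scene [([690, -80, 19], 0.85)]
stamp top [([399, 371, 58], 0.52)]
stamp scene [([393, 374, 29], 0.51), ([526, -13, 5], 0.3)]
driver top [([358, -6, 25], 0.95)]
driver scene [([350, 1, 24], 0.82)]
```

View pics/scene0.png

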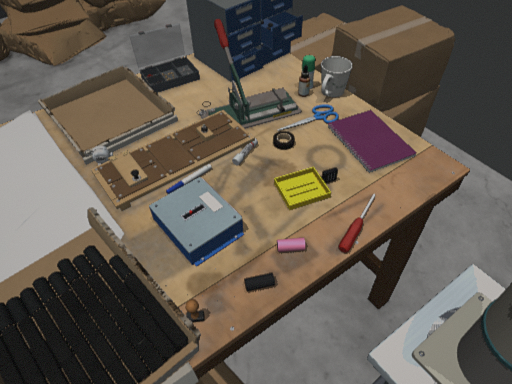

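View pics/top0.png

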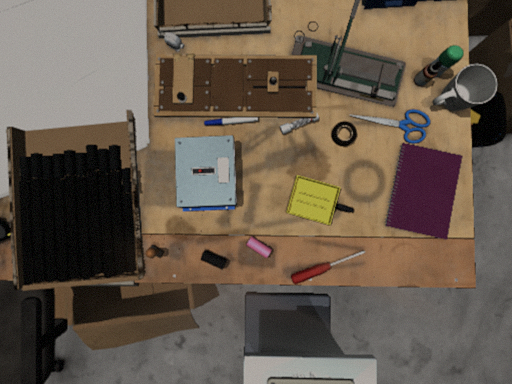

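Scene view: station (blue/grey) at about (197,220) and the yellow tray at (303,188), with its handle at (329,175). There are two candidate tubes, black at (260,282) and pink at (291,245). The task excludes pink, so the black one is meant. I'll check it in an enlarged crop.

```bash
cat > h.py <<'E'
import numpy as np, cv2
from cell import ctrl
from scipy.spatial.transform import Rotation as Ro
np.set_printoptions(precision=2,suppress=True)
def toolT(s=None):
    s=s or ctrl.read_state(); T=np.eye(4); T[:3,:3]=Ro.from_euler('xyz',s['tool_rot']).as_matrix(); T[:3,3]=s['eef_pos']; return T
def px2w(cam,u,v,z,T=None):
    c=ctrl.calibration(cam); f=192/np.tan(np.radians(c['fovy']/2))
    M=c['cam_to_world'] if cam!='wrist' else (toolT() if T is None else T)@c['T_tool_cam']
    d=M[:3,:3]@np.array([(u-c['cx'])/f,-(v-c['cy'])/f,-1]); o=M[:3,3]
    return o+d*(z-o[2])/d[2]
def w2px(cam,p,T=None):
    c=ctrl.calibration(cam); f=192/np.tan(np.radians(c['fovy']/2))
    M=c['cam_to_world'] if cam!='wrist' else (toolT() if T is None else T)@c['T_tool_cam']
    q=np.linalg.inv(M)@np.append(p,1); return c['cx']+f*q[0]/-q[2], c['cy']+f*q[1]/q[2]
E
python3 - <<'E'
from h import *
print(toolT()[:3,:3])
im=cv2.imread('pics/top0.png')
cv2.imwrite('pics/c1.png',cv2.resize(im[125:290,140:340],None,fx=4,fy=3.6,interpolation=cv2.INTER_CUBIC)[:600])
im=cv2.imread('pics/scene0.png')
cv2.imwrite('pics/c2.png',cv2.resize(im[150:300,145:345],None,fx=4,fy=4,interpolation=cv2.INTER_CUBIC))
E
```

```text
[[ 0.    0.29 -0.96]
 [-0.   -0.96 -0.29]
 [-1.    0.   -0.  ]]
```

View pics/c1.png

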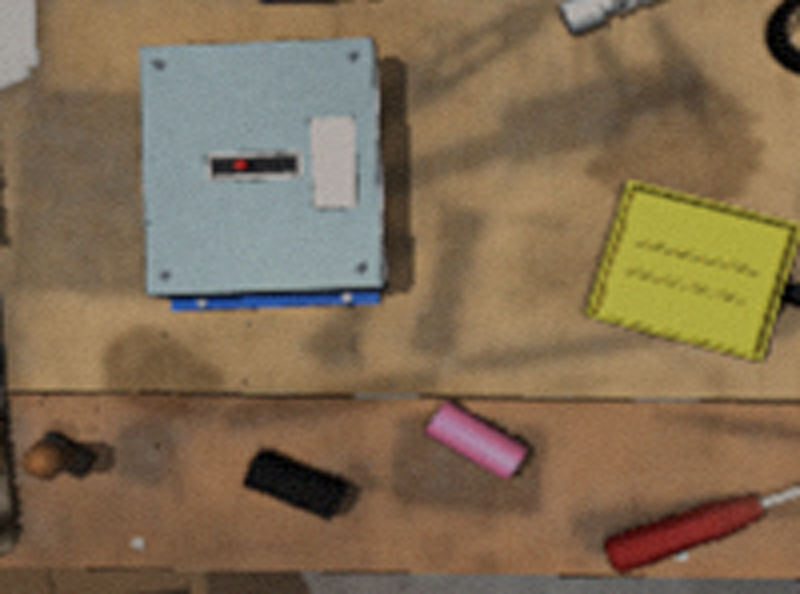

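View pics/c2.png

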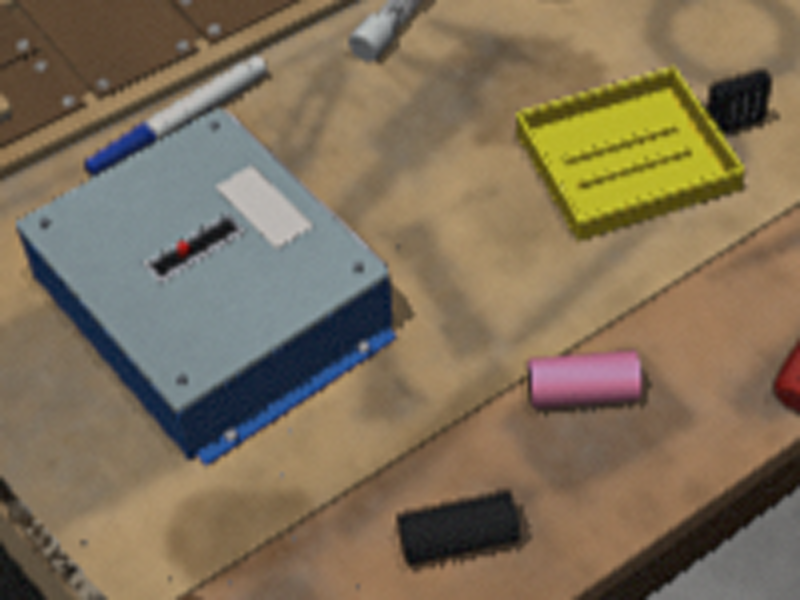

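The crop confirms the black cylinder at c1 (300,483) and the pink look-alike at (477,440), so I take the black one. The station's open front faces the tray (world -y), and the pin is at about (200,171) in the full picture. Now the coarse measurements.

Run:
```python
from h import *
def P(u,v,z): return px2w('top',140+u/4,125+v/3.6,z)
print('tube ends', P(258,468,20),P(340,497,20))
for p in [(630,182),(798,226),(764,358),(588,315)]: print('tray',P(*p,20))
for p in [(142,46),(374,38),(384,290),(150,295)]: print('stn',P(*p,50))
print('pin',P(240,165,51),'slot',P(210,165,50),P(298,165,50))
for k,v in dict(tube=(380,237,20),tray=(524,10,20)).items(): print(k,w2px('top',v),w2px('scene',v))
```

```text
tube ends [390.46 257.35  20.  ] [372.02 207.53  20.  ]
tray [585.6   34.61  20.  ]
tray [556.91 -67.07  20.  ]
tray [468.02 -46.38  20.  ]
tray [495.39  59.55  20.  ]
stn [669.19 328.48  50.  ]
stn [675.79 190.17  50.  ]
stn [509.38 181.53  50.  ]
stn [504.37 319.17  50.  ]
pin [590.33 267.92  51.  ] slot [590.28 285.88  50.  ] [590.84 233.71  50.  ]
tube (np.float64(212.83578278316517), np.float64(259.5137778231666)) (np.float64(259.22517376299083), np.float64(280.4342038117707))
tray (np.float64(307.5754307188668), np.float64(200.94219310476728)) (np.float64(298.87156346570447), np.float64(188.27971784326374))
```

arm_command --pt "1 2.2 3.15 0 0 0 3.5" --pt "1 2.2 3.15 0 0 0 3.5" --pt "1 2.2 3.15 0 0 0 3.5" --pt "1 2.2 3.15 0 0 0 3.5" --pt "1 2.2 3.15 0 0 0 3.5" --pt "1 2.2 3.15 0 0 0 3.5" --pt "1 2.2 3.15 0 0 0 3.5" --pt "1 2.2 3.15 0 0 0 3.5" --pt "1 2.2 3.15 0 0 0 3.5" --pt "1 2.2 3.15 0 0 0 3.5" --pt "1 2.2 3.15 0 0 0 3.5" --pt "1 2.2 3.15 0 0 0 3.5" --pt "1 2.2 3.15 0 0 0 3.5" --pt "1 2.2 3.15 0 0 0 3.5" --pt "1 2.2 3.15 0 0 0 3.5" --pt "1 -1 3.9 0 0 0 0" --pt "1 -1 3.9 0 0 0 0" --pt "1 -1 3.9 0 0 0 0" --pt "1 -1 3.9 0 0 0 0" --pt "1 -1 3.9 0 0 0 0"

```text
clock: 2.62
eef_pos: [467.7, 46.9, 231.5]
tool_rot: [1.905, 1.57, -0.027]
force: [0.7, 0.4, -0.2]
width: 85.4
```

Run:
```python
from h import *
s=ctrl.read_state(); T=toolT(s); print(T)
im=ctrl.get_image('wrist'); cv2.imwrite('pics/w1.png',cv2.resize(im,(768,576)));np.save('T1.npy',T)
```

```text
[[  0.     0.94  -0.35 467.66]
 [ -0.    -0.35  -0.94  46.95]
 [ -1.     0.    -0.   231.54]
 [  0.     0.     0.     1.  ]]
```

View pics/w1.png

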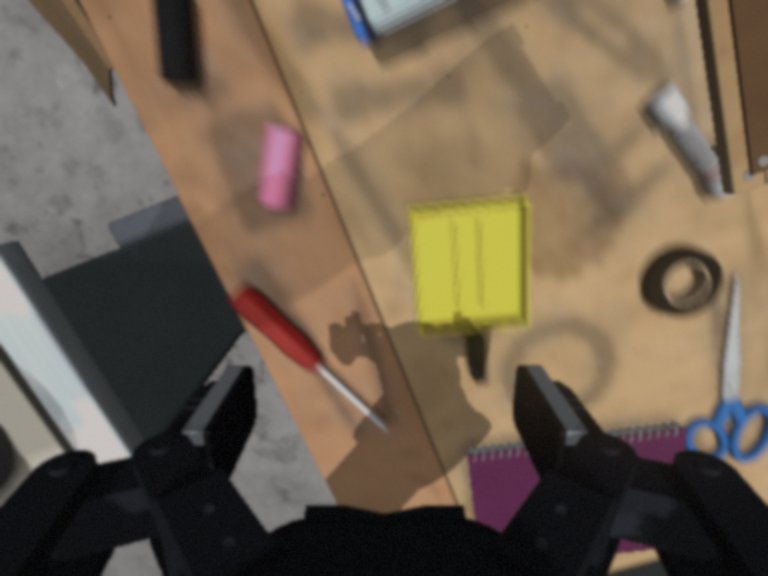

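Wrist view: the tray's outer rim has corners at about (408,210), (528,197), (531,325) and (418,335), and the handle is at (476,355). The black tube is at (176,40).

Run:
```python
from h import *
T=np.load('T1.npy')
P=lambda u,v,z: px2w('wrist',u/1.5,v/1.5,z,T)
c=[P(*p,20) for p in [(408,210),(528,197),(531,325),(418,335)]]
for a in c: print(a)
print('c',np.mean(c,0)); d=(c[0]+c[1]-c[2]-c[3]); print(np.degrees(np.arctan2(d[1],d[0])),np.linalg.norm(d)/2)
print('handle top end',P(480,380,44),P(470,330,44))
print('ribs',P(457,225,8),P(457,310,8),P(478,220,8),P(481,307,8))
print('tube',P(176,40,20))
```

```text
[494.01  64.88  20.  ]
[585.83  41.08  20.  ]
[559.72 -65.52  20.  ]
[465.55 -39.95  20.  ]
c [526.28   0.12  20.  ]
75.52761988081068 109.18527216956079
handle top end [502.42 -86.21  44.  ] [508.16 -39.83  44.  ]
ribs [527.83  36.99   8.  ] [504.67 -34.87   8.  ] [545.34  34.82   8.  ] [525.27 -39.64   8.  ]
tube [380.34 236.82  20.  ]
```

arm_command --pt "1 -1.7 3.8 -1 0 0 0" --pt "1 -1.7 3.8 -1 0 0 0" --pt "1 -1.7 3.7 -1 0 0 0" --pt "1 -1.7 3.7 -1 0 0 0" --pt "1 -1.7 3.7 -2 0 0 0" --pt "1 0 0 -2 0 0 0"

```text
clock: 3.17
eef_pos: [383.4, 235.5, 154.2]
tool_rot: [-3.094, 1.563, 1.27]
force: [0.2, 0.4, 0.2]
width: 85.2
```

Run:
```python
from h import *
s=ctrl.read_state(); T=toolT(s); print(T)
im=ctrl.get_image('wrist'); cv2.imwrite('pics/w2.png',cv2.resize(im,(768,576)));np.save('T2.npy',T)
print([( d["centre"],round(d["conf"],2)) for d in ctrl.spot_in('tube_center','wrist')])
```

```text
[[  0.     0.94  -0.34 383.37]
 [  0.01  -0.34  -0.94 235.51]
 [ -1.    -0.    -0.01 154.18]
 [  0.     0.     0.     1.  ]]
[([380.3, 239.7, 24.7], 0.98), ([415.1, 130.3, 21.7], 0.59)]
```

View pics/w2.png

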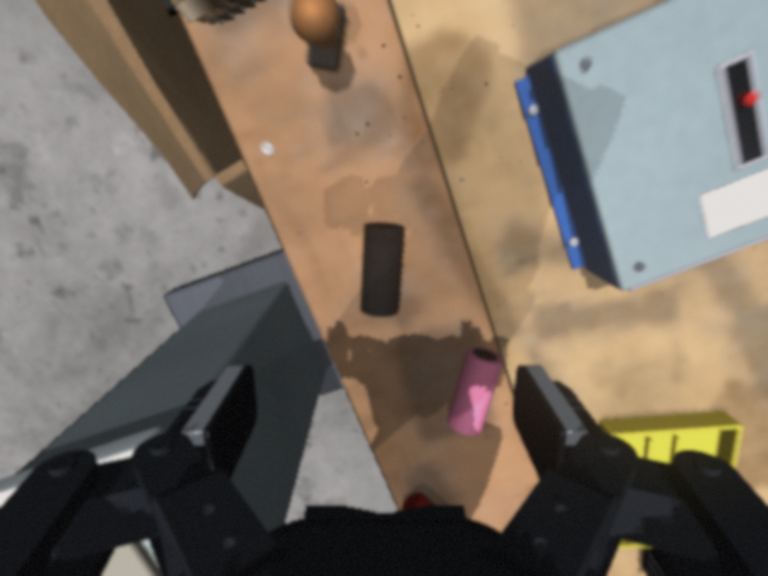

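Wrist view: the black tube runs from (384,223) to (381,316) and is clear of the jaws. The pink one is at (475,392).

Run:
```python
from h import *
T=np.load('T2.npy')
P=lambda u,v,z: px2w('wrist',u/1.5,v/1.5,z,T)
a,b=P(384,223,14),P(381,316,25); print(a,b,(a+b)/2,np.linalg.norm((a-b)[:2]),np.degrees(np.arctan2(*(a-b)[1::-1])))
print(P(363,265,14),P(403,265,14))
t=P(363,265,14);print(np.degrees(np.arctan2(T[1,1],T[0,1])))
```

```text
[392.51 263.16  14.  ] [370.31 207.96  25.  ] [381.41 235.56  19.5 ] 59.49806849535214 68.0884859519053
[370.   241.79  14.  ] [394.76 232.77  14.  ]
-20.0106013176312
```

arm_command --pt "1 -0.2 0 -3.5 0 0 -1" --pt "1 0 0 -3.5 0 0 0" --pt "1 0 0 -3.5 0 0 0" --pt "1 0 0 -2.5 0 0 0" --pt "1 0 0 -1.4 0 0 0" --pt "1 0 0 0 0 0 0"

```text
clock: 3.77
eef_pos: [384.9, 223.1, 18.2]
tool_rot: [0.234, 1.564, -1.717]
force: [0.1, -0.2, 0.3]
width: 85.3
```

Run:
```python
from h import *
s=ctrl.read_state(); print(s['eef_pos'],s['force'],s['qd'])
```

```text
[384.85 223.1   18.24] [ 0.09 -0.2   0.32] [-0.02 -0.06  0.02 -0.   -0.29  0.02  0.3 ]
```

arm_command --pt "1 0 0 0 0 0 0" --pt "1 0 0 0 0 0 0"

```text
clock: 3.93
eef_pos: [385.5, 224.8, 20.8]
tool_rot: [0.895, 1.566, -1.057]
force: [-0.4, 0.3, 0.3]
width: 85.1
```

Run:
```python
from h import *
s=ctrl.read_state(); print(s['eef_pos'],s['force'],s['qd'],s['qpos']);print(toolT(s))
```

```text
[385.46 224.85  20.81] [-0.4   0.34  0.35] [-0.01 -0.01 -0.    0.    0.02 -0.01 -0.02] [-0.45  0.75 -0.21  2.22  0.68  0.23 -1.65]
[[  0.     0.93  -0.37 385.46]
 [ -0.    -0.37  -0.93 224.85]
 [ -1.     0.     0.    20.81]
 [  0.     0.     0.     1.  ]]
```

The pose stopped at the q6 limit (0.23 rad). I'll lean the tool along the tube axis, which doesn't affect the grasp, to get q6 off its limit.

arm_command --pt "1 0 0 1 -4.7 1.8 0" --pt "1 0 0 0 -4.7 1.8 0" --pt "1 0 0 0 -1.9 0.7 0" --pt "1 0 0 0 0 0 0"

```text
clock: 4.27
eef_pos: [385.6, 228.7, 31.0]
tool_rot: [0.027, 1.36, -1.921]
force: [0.8, 0.1, -0.2]
width: 85.3
```

Run:
```python
from h import *
s=ctrl.read_state(); print(s['eef_pos'],s['force'],s['qd'],s['qpos']);print(toolT(s))
```

```text
[385.61 228.66  31.02] [ 0.78  0.14 -0.15] [ 0.02 -0.01  0.03  0.08  0.04 -0.07 -0.02] [-0.48  0.79 -0.3   2.05  0.58  0.59 -1.62]
[[ -0.07   0.93  -0.36 385.61]
 [ -0.2   -0.37  -0.91 228.66]
 [ -0.98   0.01   0.21  31.02]
 [  0.     0.     0.     1.  ]]
```

arm_command --pt "1 -0.25 0.3 -1.0 0 0 0" --pt "1 -0.2 0.2 -1.0 0 0 0" --pt "1 0 0 -0.4 0 0 0" --pt "1 0 0 0 0 0 0"

```text
clock: 4.6
eef_pos: [378.4, 229.2, 4.8]
tool_rot: [0.018, 1.353, -1.931]
force: [-1.1, -0.1, 0.2]
width: 85.3
```

Run:
```python
from h import *
s=ctrl.read_state(); print(s['eef_pos'],s['force'],s['qpos']);T=toolT(s);print(T)
im=ctrl.get_image('wrist'); cv2.imwrite('pics/w3.png',cv2.resize(im,(768,576)))
```

```text
[378.42 229.18   4.76] [-1.09 -0.12  0.22] [-0.51  0.83 -0.27  2.07  0.61  0.54 -1.67]
[[ -0.08   0.93  -0.36 378.42]
 [ -0.2   -0.37  -0.91 229.18]
 [ -0.98   0.     0.22   4.76]
 [  0.     0.     0.     1.  ]]
```

View pics/w3.png

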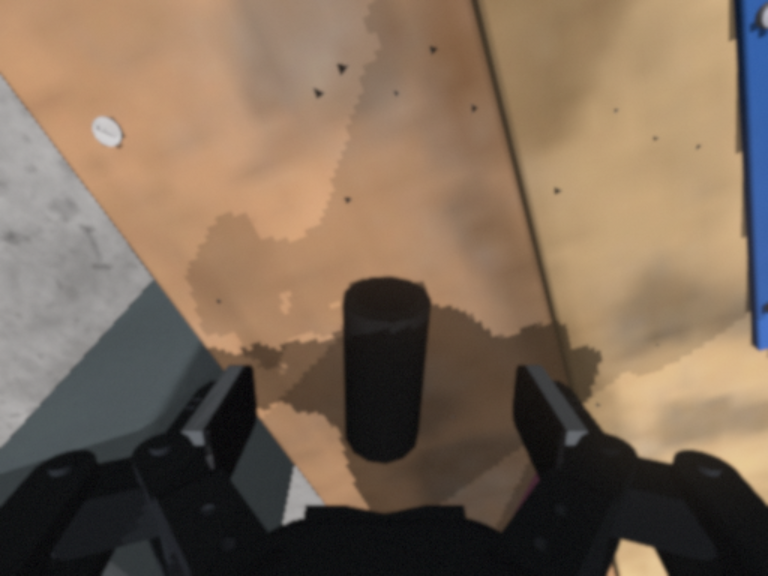

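The black tube sits between the open jaws at (385,370). I'll nudge and close.

arm_command --pt "1 0.15 0.4 0 0 0 0" --pt "0 0 0 0 0 0 0" --pt "0 0 0 0 0 0 0" --pt "0 0 0 0 0 0 0" --pt "0 0 0 0 0 0 0" --pt "0 0 0 0 0 0 0" --pt "0 0 0 0 0 0 0" --pt "0 0 0 0 0 0 0"

```text
clock: 5.32
eef_pos: [381.3, 234.5, 6.1]
tool_rot: [0.026, 1.356, -1.923]
force: [-0.0, 0.3, 7.2]
width: 25.0
```

arm_command --pt "0 0 0 1 0 0 0" --pt "0 0 0 3 0 0 0" --pt "0 0 0 4 0 0 0" --pt "0 0 0 4 0 0 0" --pt "0 2.0 -3.3 0.5 2 -0.8 1" --pt "0 2.1 -3.4 0 2 -0.8 1" --pt "0 2.1 -3.4 0 2 -0.8 1" --pt "0 2.1 -3.4 0 2 -0.8 1" --pt "0 2.1 -3.4 0 2 -0.7 1" --pt "0 2.1 -3.4 0 1.3 -0.5 1" --pt "0 2.0 -3.3 0 0 0 1" --pt "0 0 0 0 0 0 0"

```text
clock: 6.32
eef_pos: [529.3, -12.0, 130.7]
tool_rot: [1.167, 1.552, -0.674]
force: [0.8, 0.3, -0.7]
width: 25.5
```

Run:
```python
from h import *
s=ctrl.read_state(); print(s['eef_pos'],s['force'],s['width'],s['qpos']);T=toolT(s);print(T);np.save('T4.npy',T)
im=ctrl.get_image('wrist'); cv2.imwrite('pics/w4.png',cv2.resize(im,(768,576)))
im=ctrl.get_image('top'); cv2.imwrite('pics/t4.png',cv2.resize(im[120:300,140:390],None,fx=3,fy=3))
```

```text
[529.3  -12.02 130.7 ] [ 0.79  0.27 -0.66] 25.525699745814485 [ 0.3   0.64 -0.51  1.95  0.51  0.66 -0.81]
[[  0.01   0.96  -0.27 529.3 ]
 [ -0.01  -0.27  -0.96 -12.02]
 [ -1.     0.02   0.01 130.7 ]
 [  0.     0.     0.     1.  ]]
```

View pics/w4.png

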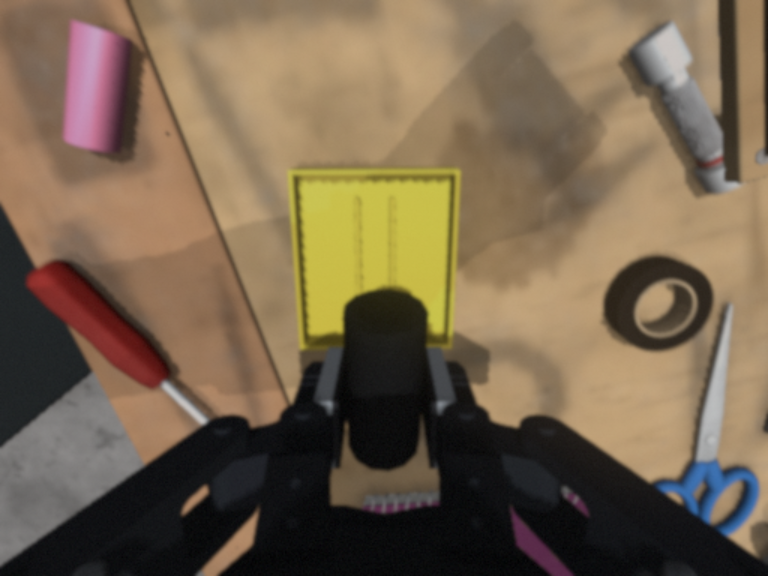

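Tray rim corners are at about (290,170), (461,169), (453,348) and (301,349). The tube is in the jaws at (385,380), pitched nose-up because I took the lean out. I'll put the lean back before placing.

Run:
```python
from h import *
T=np.load('T4.npy')
P=lambda u,v,z: px2w('wrist',u/1.5,v/1.5,z,T)
c=[P(*p,20) for p in [(290,170),(461,169),(453,348),(301,349)]]
for a in c: print(a)
C=np.mean(c,0);print('c',C); d=(c[0]+c[1]-c[2]-c[3]); print(np.degrees(np.arctan2(d[1],d[0])),np.linalg.norm(d)/2)
e=c[1]-c[0];print(np.degrees(np.arctan2(e[1],e[0])),np.linalg.norm(e),np.linalg.norm(c[2]-c[3]))
r=[P(358,197,8),P(361,290,8),P(392,197,8),P(391,290,8)]
for a in r: print('rib',a)
print(np.degrees(np.arctan2(T[1,1],T[0,1])))
```

```text
[497.13  61.26  20.  ]
[588.12  36.48  20.  ]
[559.72 -69.1   20.  ]
[467.82 -43.5   20.  ]
c [528.2   -3.72  20.  ]
74.6549410659731 109.05613202502846
-15.235346433726844 94.31201354752407 95.39958541361106
rib [528.07  35.82   8.  ]
rib [513.42 -20.13   8.  ]
rib [547.34  30.43   8.  ]
rib [531.57 -25.28   8.  ]
-15.483353041021108
```

View pics/t4.png

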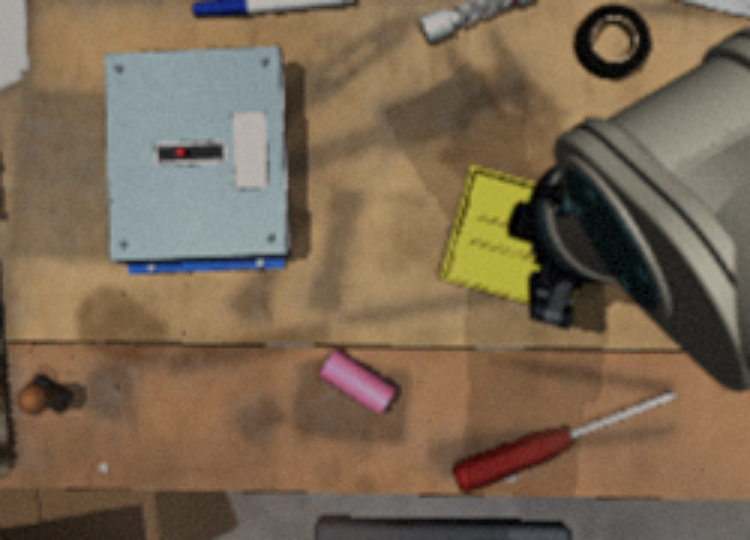

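arm_command --pt "0 0 0 -2 -3.7 1 0" --pt "0 0 0 -2 -3.7 1 0" --pt "0 0 0 -2 -3.6 1.1 0" --pt "0 0 0 -1 0 0 0.7" --pt "0 0 0 0 0 0 0"

```text
clock: 6.83
eef_pos: [524.1, 1.5, 59.0]
tool_rot: [0.029, 1.368, -1.778]
force: [-0.3, 0.0, 0.2]
width: 25.2
```

Run:
```python
from h import *
s=ctrl.read_state(); print(s['eef_pos'],s['force'],s['width'],s['qd']);T=toolT(s);print(T);np.save('T5.npy',T)
im=ctrl.get_image('wrist'); cv2.imwrite('pics/w5.png',cv2.resize(im,(768,576)))
im=ctrl.get_image('scene'); cv2.imwrite('pics/s5.png',cv2.resize(im[130:250,230:390],None,fx=4,fy=4))
print(np.degrees(np.arctan2(T[1,1],T[0,1])))
```

```text
[524.08   1.5   58.99] [-0.32  0.01  0.23] 25.23895169053148 [ 0.06 -0.05  0.   -0.   -0.02  0.04  0.02]
[[ -0.04   0.97  -0.23 524.08]
 [ -0.2   -0.23  -0.95   1.5 ]
 [ -0.98   0.01   0.2   58.99]
 [  0.     0.     0.     1.  ]]
-13.500688003049788
```

View pics/w5.png

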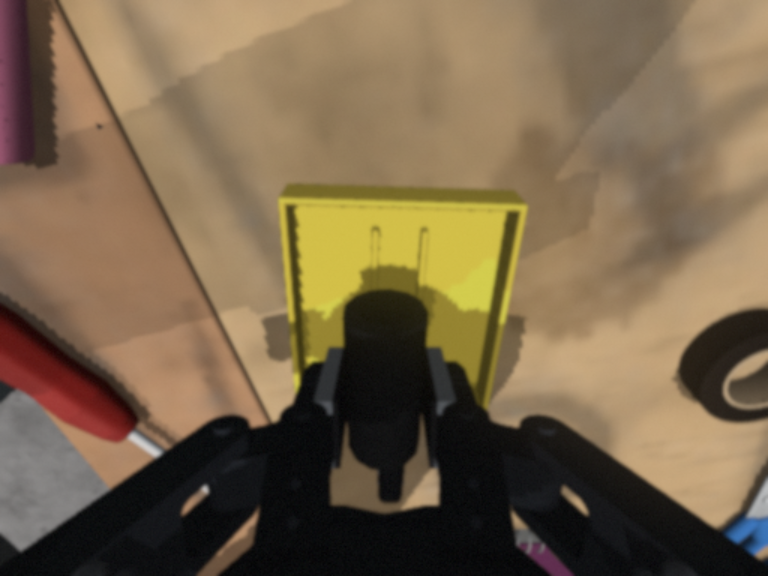

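View pics/s5.png

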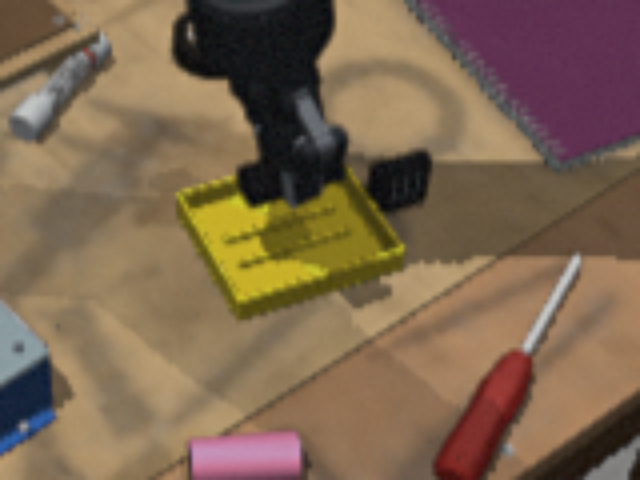

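Run:
```python
from h import *
T=np.load('T5.npy')
P=lambda u,v,z: px2w('wrist',u/1.5,v/1.5,z,T)
a,b=P(376,230,8.5),P(424,230,8.5);print('ribs far end',a,b)
print('back rim',P(281,202,20),P(526,206,20))
print('handle',P(390,490,44),P(397,460,44))
```

```text
ribs far end [527.96  34.19   8.5 ] [547.63  29.42   8.5 ]
back rim [496.86  58.38  20.  ] [587.54  34.77  20.  ]
handle [505.69 -84.48  44.  ] [513.69 -64.41  44.  ]
```

arm_command --pt "0 0.35 -0.6 -1.5 0 0 -1.3" --pt "0 0 0 -1.5 0 0 0" --pt "0 0 0 -0.8 0 0 0" --pt "0 0 0 0 0 0 0" --pt "0 0 0 0 0 0 0"

```text
clock: 7.35
eef_pos: [529.5, -8.0, 23.4]
tool_rot: [0.052, 1.368, -1.786]
force: [-1.0, -0.6, -0.9]
width: 25.3
```

Run:
```python
from h import *
s=ctrl.read_state(); print(s['eef_pos'],s['force'],s['width']);T=toolT(s);print(T);np.save('T6.npy',T)
im=ctrl.get_image('wrist'); cv2.imwrite('pics/w6.png',cv2.resize(im,(768,576)))
print(np.degrees(np.arctan2(T[1,1],T[0,1])))
```

```text
[529.54  -8.03  23.4 ] [-0.98 -0.56 -0.94] 25.27574462370444
[[ -0.04   0.96  -0.26 529.54]
 [ -0.2   -0.26  -0.94  -8.03]
 [ -0.98   0.01   0.2   23.4 ]
 [  0.     0.     0.     1.  ]]
-15.227892255640981
```

View pics/w6.png

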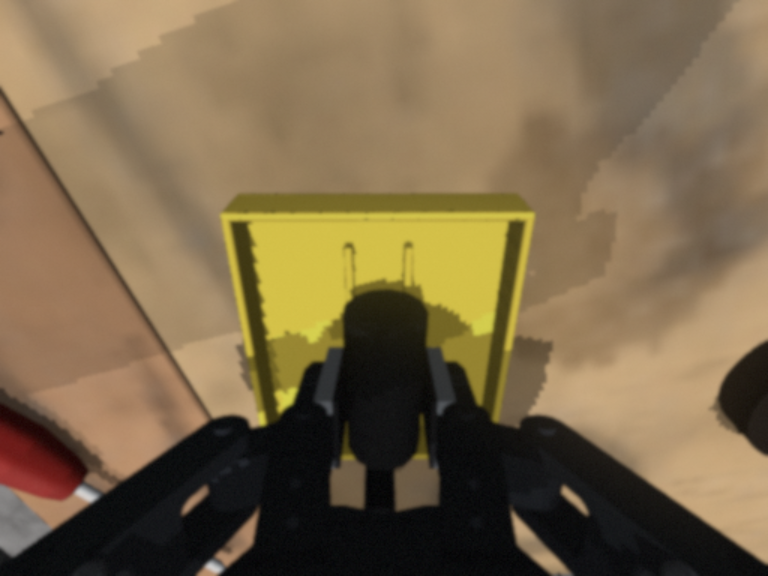

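arm_command --pt "0 -0.2 0.2 -0.5 0 0 0" --pt "0 0 0 -0.3 0 0 0" --pt "0 0 0 0 0 0 0" --pt "0 0 0 0 0 0 0"

```text
clock: 7.73
eef_pos: [527.5, -5.4, 14.7]
tool_rot: [0.05, 1.368, -1.786]
force: [-0.5, -0.4, -0.1]
width: 25.5
```

Run:
```python
from h import *
s=ctrl.read_state(); print(s['eef_pos'],s['force'],s['width']);T=toolT(s);np.save('T6.npy',T)
im=ctrl.get_image('wrist'); cv2.imwrite('pics/w7.png',cv2.resize(im,(768,576)))
print(np.degrees(np.arctan2(T[1,1],T[0,1])))
```

```text
[527.49  -5.37  14.75] [-0.51 -0.45 -0.09] 25.458826751782247
-15.151745895609276
```

View pics/w7.png

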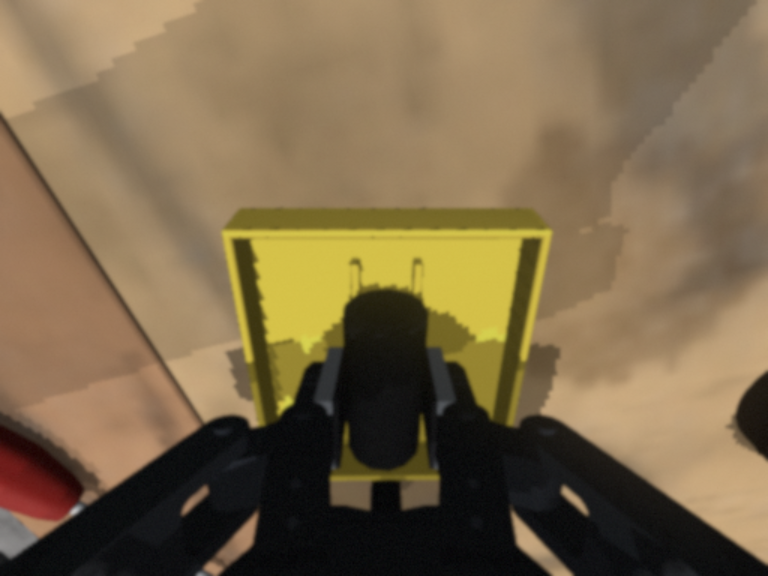

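The ribs at (355,265) and (418,265) are now centred on the tube at (386,380). I'll lower gently to contact.

arm_command --pt "0 0 0 -0.2 0 0 0" --pt "0 0 0 -0.15 0 0 0" --pt "0 0 0 0 0 0 0"

```text
clock: 8.03
eef_pos: [528.2, -5.6, 11.3]
tool_rot: [0.056, 1.368, -1.781]
force: [-0.1, 0.1, 0.7]
width: 25.4
```

arm_command --pt "0 0 0 -0.05 0 0 0" --pt "0.5 0 0 0 0 0 0" --pt "0.5 0 0 0 0 0 0" --pt "0.5 0 0 0 0 0 0" --pt "0.5 0 0 0 0 0 0" --pt "0.5 0.05 0.2 1 0 0 0" --pt "0.5 0.05 0.3 2 0 0 0" --pt "0.5 0 0 2.5 0 0 0" --pt "0.5 0 0 2.5 0 0 0" --pt "0.5 0 0 1 0 0 0" --pt "0.5 0 0 0 0 0 0"

```text
clock: 8.95
eef_pos: [530.3, -0.1, 103.5]
tool_rot: [0.075, 1.37, -1.763]
force: [1.1, -0.3, -0.6]
width: 42.6
```

Run:
```python
from h import *
s=ctrl.read_state(); print(s['eef_pos'],s['force'],s['width']);T=toolT(s);np.save('T8.npy',T)
im=ctrl.get_image('wrist'); cv2.imwrite('pics/w8.png',cv2.resize(im,(768,576)))
```

```text
[530.29  -0.12 103.47] [ 1.06 -0.32 -0.6 ] 42.595831860092694
```

View pics/w8.png

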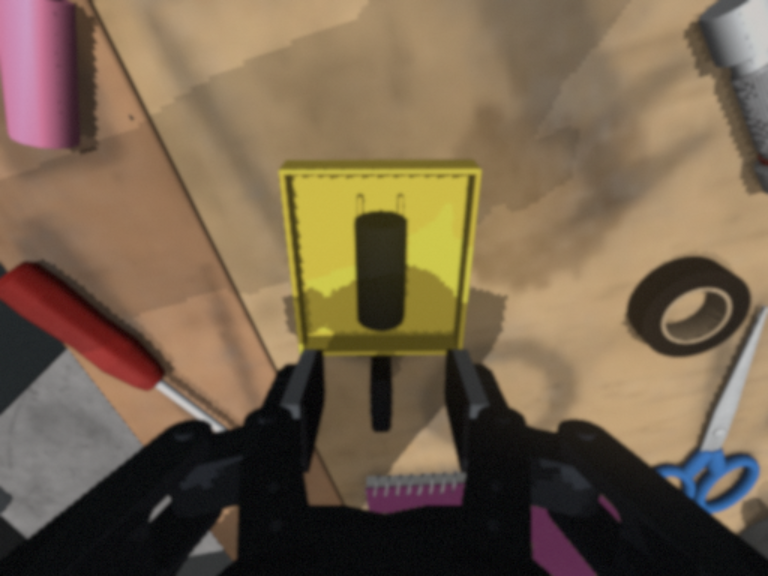

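The tube lies in the cradle at (381,270), inside the ribs, and the handle fin is at (381,395).

Run:
```python
from h import *
T=np.load('T8.npy')
P=lambda u,v,z: px2w('wrist',u/1.5,v/1.5,z,T)
c=[P(*p,20) for p in [(280,173),(480,171),(463,353),(301,354)]]
for a in c: print(a)
C=np.mean(c,0);print('c',C); d=(c[0]+c[1]-c[2]-c[3]); a=np.arctan2(d[1],d[0]);print(np.degrees(a),np.linalg.norm(d)/2)
e=c[1]-c[0];print(np.degrees(np.arctan2(e[1],e[0])))
t=[P(381,213,25),P(380,328,26)];print('tube',t,np.mean(t,0))
print('fin',P(381,430,44),P(381,360,44),'pred',C[:2]-76*np.array([np.cos(a),np.sin(a)]))
print(np.degrees(np.arctan2(T[1,1],T[0,1])))
```

```text
[496.35  58.99  20.  ]
[587.06  34.94  20.  ]
[560.15 -68.97  20.  ]
[468.59 -43.73  20.  ]
c [528.04  -4.69  20.  ]
75.1803184046544 106.87277081767215
-14.852492339437271
tube [array([537.13,  29.14,  25.  ]), array([519.03, -34.5 ,  26.  ])] [528.08  -2.68  25.5 ]
fin [503.72 -91.6   44.  ] [517.35 -42.1   44.  ] pred [508.6  -78.17]
-15.190806807481783
```

arm_command --pt "0.5 -0.2 -1.8 -0.5 3.7 -0.9 0" --pt "0.5 -0.3 -1.8 -0.5 3.7 -0.9 0" --pt "0.5 -0.5 -1.8 -0.5 3.6 -0.9 0" --pt "0.5 -0.5 -1.8 -0.5 0 0 0" --pt "0.5 -0.5 -0.6 -0.5 0 0 0" --pt "0.5 0 0 0 0 0 0" --pt "0.5 0 0 0 0 0 0"

```text
clock: 9.58
eef_pos: [508.2, -77.1, 75.0]
tool_rot: [0.722, 1.565, -1.114]
force: [0.2, 0.5, 0.1]
width: 43.2
```

Run:
```python
from h import *
s=ctrl.read_state(); print(s['eef_pos'],s['force'],s['width']);T=toolT(s);np.save('T9.npy',T);print(T)
im=ctrl.get_image('wrist'); cv2.imwrite('pics/w9.png',cv2.resize(im,(768,576)))
print(np.degrees(np.arctan2(T[1,1],T[0,1])))
```

```text
[508.17 -77.13  74.99] [0.23 0.48 0.09] 43.2293208330066
[[  0.     0.96  -0.26 508.17]
 [ -0.01  -0.26  -0.96 -77.13]
 [ -1.     0.     0.    74.99]
 [  0.     0.     0.     1.  ]]
-15.204667798946298
```

View pics/w9.png

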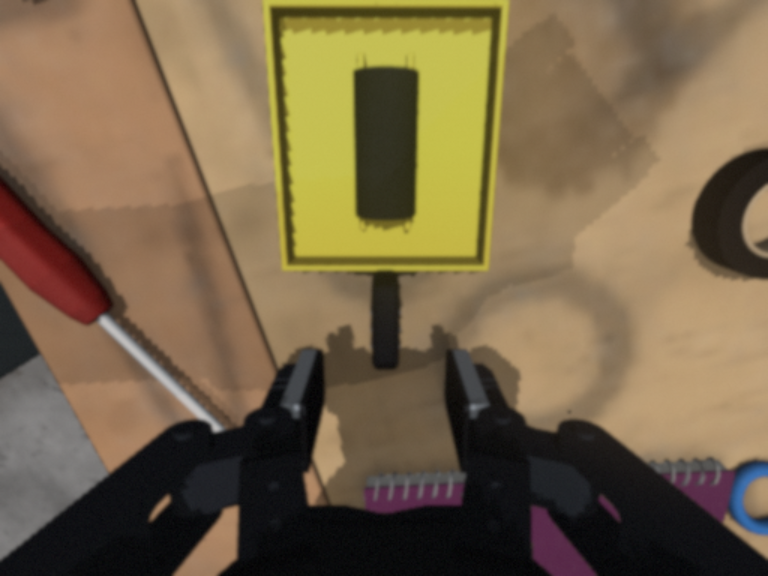

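The fin is at (385,320), between and centred on the jaws. I'll check that the screwdriver tip clears the left finger.

Run:
```python
from h import *
T=np.load('T9.npy')
P=lambda u,v,z: px2w('wrist',u/1.5,v/1.5,z,T)
print(P(222,430,8), P(385,365,44),P(387,278,44), P(370,490,5))
```

```text
[ 401.71 -125.31    8.  ] [503.98 -91.67  44.  ] [515.14 -53.65  44.  ] [ 468.58 -189.11    5.  ]
```

arm_command --pt "0.5 0 0 -2.5 0 0 0" --pt "0.5 0 0 -2.5 0 0 0" --pt "0.5 0 0 -1.6 0 0 0" --pt "0.5 0 0 0 0 0 0" --pt "0.5 0 0 0 0 0 0"

```text
clock: 10.05
eef_pos: [508.9, -76.1, 9.5]
tool_rot: [0.79, 1.565, -1.043]
force: [0.8, -0.1, 0.1]
width: 42.6
```

arm_command --pt "0 0 0 0 0 0 0" --pt "0 0 0 0 0 0 0" --pt "0 0 0 0 0 0 0" --pt "0 0 0 0 0 0 0" --pt "0 0 0 0 0 0 0" --pt "0 0 0 0 0 0 0"

```text
clock: 10.55
eef_pos: [509.4, -78.2, 11.1]
tool_rot: [1.042, 1.562, -0.795]
force: [-0.4, 0.5, 6.2]
width: 11.4
```

Run:
```python
from h import *
S=lambda u,v,z: px2w('scene',145+u/4,150+v/4,z)
c=[S(18,222,50),S(218,110,50),S(390,270,50),S(180,411,50)]
for a in c: print(a)
print(np.mean(c,0),(c[1]+c[2])/2)
T=np.load('T2.npy')
P=lambda u,v,z: px2w('wrist',u/1.5,v/1.5,z,T)
print('w2', P(625,289,50),P(558,52,50))
T=np.load('T1.npy')
P=lambda u,v,z: px2w('wrist',u/1.5,v/1.5,z,T)
print('w1', P(370,38,50))
T=toolT(); print(np.degrees(np.arctan2(T[1,1],T[0,1])))
```

```text
[667.61 330.61  50.  ]
[674.43 195.24  50.  ]
[512.69 183.4   50.  ]
[502.54 321.84  50.  ]
[589.32 257.77  50.  ] [593.56 189.32  50.  ]
w2 [513.67 184.24  50.  ] [506.08 319.9   50.  ]
w1 [508.67 183.34  50.  ]
-15.256112730043842
```

arm_command --pt "0 0 0 0.08 0 0 0" --pt "0 0 0 0 0 0 0"

```text
clock: 10.72
eef_pos: [509.0, -78.4, 11.1]
tool_rot: [0.967, 1.563, -0.871]
force: [1.2, -0.1, 0.6]
width: 11.4
```

Gripped, and the downward preload is relieved. I'll slide the tray to just in front of the mouth, turning it to the station's yaw (about 93°).

arm_command --pt "0 0.3 0.4 0 0 0 0.5" --pt "0 0.6 0.8 0 0 0 1.1" --pt "0 0.6 0.8 0 0 0 1.2" --pt "0 0.6 0.8 0 0 0 1.2" --pt "0 0.6 0.8 0 0 0 1.2" --pt "0 0.6 0.8 0 0 0 1.2" --pt "0 0.6 0.8 0 0 0 1.2" --pt "0 0.6 0.8 0 0 0 1.2" --pt "0 0.6 0.8 0 0 0 1.2" --pt "0 0.6 0.8 0 0 0 1.2" --pt "0 0.6 0.8 0 0 0 1.2" --pt "0 0.6 0.8 0 0 0 1.2" --pt "0 0.6 0.8 0 0 0 1.2" --pt "0 0.6 0.8 0 0 0 1.2" --pt "0 0.6 0.8 0 0 0 1.2" --pt "0 0.3 0.6 0 0 0 1" --pt "0 0 0 0 0 0 0" --pt "0 0 0 0 0 0 0"

```text
clock: 12.22
eef_pos: [599.5, 43.1, 11.1]
tool_rot: [0.883, 1.562, -0.637]
force: [1.2, -1.1, 5.1]
width: 11.2
```

Run:
```python
from h import *
s=ctrl.read_state(); print(s['eef_pos'],s['force'],s['torque'],s['width'],s['qpos']);T=toolT(s);np.save('T10.npy',T);print(np.degrees(np.arctan2(T[1,1],T[0,1])))
im=ctrl.get_image('wrist'); cv2.imwrite('pics/w10.png',cv2.resize(im,(768,576)))
im=ctrl.get_image('top'); cv2.imwrite('pics/t10.png',cv2.resize(im[120:260,150:350],None,fx=4,fy=4))
im=ctrl.get_image('scene'); cv2.imwrite('pics/s10.png',cv2.resize(im[130:280,140:340],None,fx=4,fy=4))
```

```text
[599.48  43.11  11.11] [ 1.16 -1.12  5.08] [-0.14  0.18  0.12] 11.232258922143158 [ 0.17  0.91 -0.47  1.8   0.69  0.6  -0.69]
2.9195135348144134
```

View pics/w10.png

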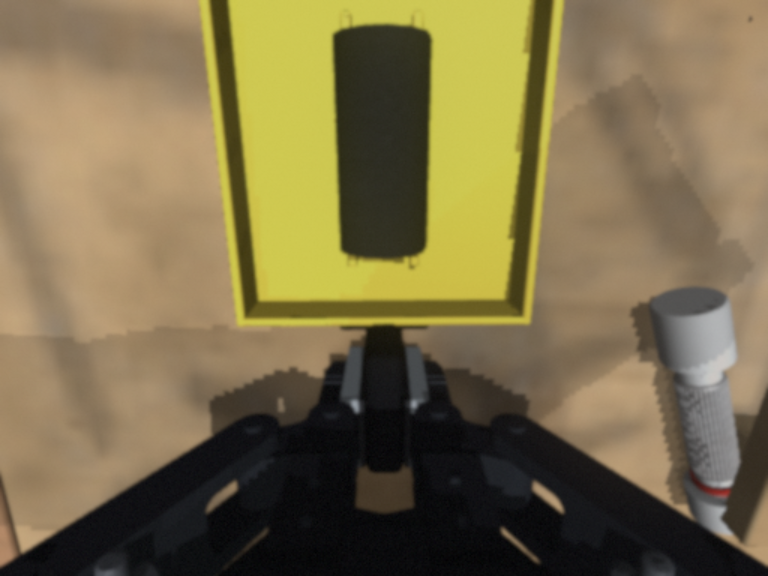

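View pics/t10.png

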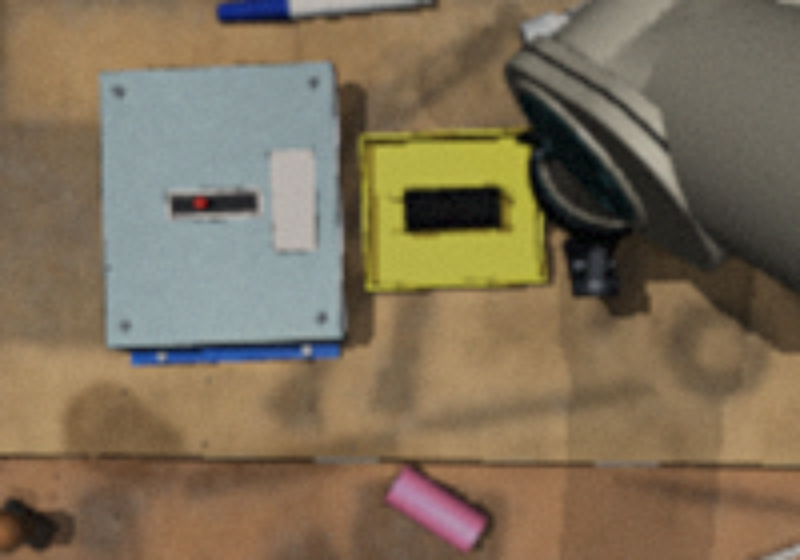

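View pics/s10.png

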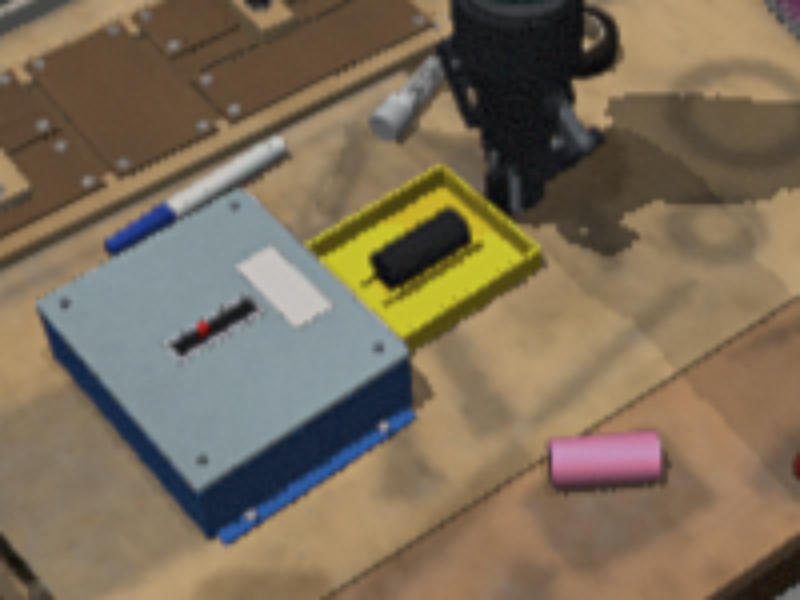

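Top view: the tray's back rim runs from (362,134) to (368,292), just in front of the mouth. The tube is seated and the pin is at (201,203) in the slot from 170 to 257. Checking the alignment numerically.

Run:
```python
from h import *
P=lambda u,v,z: px2w('top',150+u/4,120+v/4,z)
a,b=P(361,134,20),P(367,292,20); print(a,b,(a+b)/2)
m=np.array([593,187.]);x=np.array([-.052,.9986]);y=np.array([-.9986,-.052])
print('rel mouth', ((a+b)/2)[:2]-m, (((a+b)/2)[:2]-m)@x,(((a+b)/2)[:2]-m)@y)
c=[P(101,73,50),P(333,62,50),P(345,337,50),P(108,347,50)]
for q in c: print(q)
h=np.array([599.5,43.1])-m; print('handle rel', h@x,h@y)
print('pin',P(201,203,51),'slot',P(170,203,50),P(257,203,50))
```

```text
[638.49 174.93  20.  ] [541.38 169.79  20.  ] [589.93 172.36  20.  ]
rel mouth [ -3.07 -14.64] -14.460204362723596 3.823419307797751
[668.05 329.05  50.  ]
[675.92 190.76  50.  ]
[512.45 180.99  50.  ]
[504.82 320.37  50.  ]
handle rel -144.03654 0.9919000000000001
pin [590.54 267.33  51.  ] slot [590.48 285.89  50.  ] [591.03 234.31  50.  ]
```

arm_command --pt "0 0 0 0.06 0 0 0" --pt "0 0 0.3 0 0 0 0" --pt "0 -0.03 0.3 0 0 0 0" --pt "0 0 0.3 0 0 0 0" --pt "0 -0.03 0.3 0 0 0 0" --pt "0 -0.02 0.3 0 0 0 0" --pt "0 -0.02 0.3 0 0 0 0"

```text
clock: 12.95
eef_pos: [597.4, 61.4, 11.1]
tool_rot: [0.692, 1.563, -0.828]
force: [-0.0, -3.8, 3.6]
width: 11.0
```

arm_command --pt "0 -0.01 0.2 0 0 0 0" --pt "0 -0.01 0.2 0 0 0 0" --pt "0 -0.01 0.2 0 0 0 0"

```text
clock: 13.2
eef_pos: [597.1, 67.4, 11.1]
tool_rot: [0.721, 1.563, -0.799]
force: [0.4, -4.5, 3.4]
width: 11.5
```

arm_command --pt "0 -0.01 0.2 0 0 0 0" --pt "0 -0.01 0.2 0 0 0 0" --pt "0 -0.01 0.2 0 0 0 0"

```text
clock: 13.45
eef_pos: [596.9, 73.6, 11.1]
tool_rot: [0.783, 1.563, -0.736]
force: [-0.4, -5.4, 3.3]
width: 11.1
```

```bash
cat > st.py <<'E'
from h import *
s=ctrl.read_state(); T=toolT(s); m=np.array([593,187.]);x=np.array([-.052,.9986]);y=np.array([-.9986,-.052])
h=s['eef_pos'][:2]-m
print(s['clock'],s['eef_pos'],'F',s['force'],'M',s['torque'],'yaw',np.degrees(np.arctan2(T[1,1],T[0,1])),'nose',h@x+131,'lat',h@y)
E
python3 st.py
```

```text
13.45 [596.91  73.58  11.1 ] F [-0.43 -5.44  3.25] M [-0.86  0.25  0.15] yaw 2.938004760239687 nose 17.53901783117246 lat 1.9884027203236772
```

arm_command --pt "0 -0.01 0.2 0 0 0 0" --pt "0 -0.01 0.2 0 0 0 0"

```text
clock: 13.62
eef_pos: [596.7, 77.6, 11.1]
tool_rot: [0.793, 1.563, -0.726]
force: [-0.1, -5.1, 2.7]
width: 11.4
```

```bash
python3 st.py
```

```text
13.6167 [596.74  77.62  11.09] F [-0.06 -5.12  2.67] M [-0.88  0.29  0.15] yaw 2.935925316647073 nose 21.57727735391633 lat 1.9519927139956432
```

arm_command --pt "0 -0.01 0.2 0.03 0 0 0" --pt "0 -0.01 0.2 0 0 0 0"

```text
clock: 13.78
eef_pos: [596.3, 82.8, 11.2]
tool_rot: [0.971, 1.565, -0.548]
force: [-0.2, -2.1, 0.6]
width: 11.1
```

```bash
python3 st.py
```

```text
13.7833 [596.29  82.78  11.17] F [-0.19 -2.08  0.56] M [-0.55  0.12  0.09] yaw 2.9670280272180216 nose 26.755131484862872 lat 2.1382180926602197
```

Raising it removed the drag, so side force will show more clearly now. Continuing.

arm_command --pt "0 -0.01 0.2 0 0 0 0" --pt "0 -0.01 0.15 0 0 0 0"

```text
clock: 13.95
eef_pos: [596.7, 85.1, 11.3]
tool_rot: [0.837, 1.563, -0.683]
force: [1.1, -3.6, -0.6]
width: 10.8
```

```bash
python3 st.py
```

```text
13.95 [596.66  85.07  11.25] F [ 1.12 -3.56 -0.58] M [-0.81 -0.23  0.04] yaw 2.9232348229419407 nose 29.018391985976137 lat 1.643660275561003
```

arm_command --pt "0 -0.01 0.15 0 0 0 0" --pt "0 0 0 0 0 0 0"

```text
clock: 14.12
eef_pos: [596.9, 86.5, 11.4]
tool_rot: [0.901, 1.563, -0.619]
force: [2.9, -3.5, -1.7]
width: 11.5
```

```bash
python3 st.py
```

```text
14.1167 [596.91  86.51  11.44] F [ 2.89 -3.46 -1.71] M [-0.69 -0.4  -0.09] yaw 2.9062365322026 nose 30.44556003702334 lat 1.3228468244454272
```

Side force is +2.9 N in x, so the -x lead-in is touching. Moving over to +x.

arm_command --pt "0 0.15 0 -0.02 0 0 0" --pt "0 0.15 0 0 0 0 0" --pt "0 0 0 0 0 0 0"

```text
clock: 14.37
eef_pos: [598.1, 87.0, 11.1]
tool_rot: [0.574, 1.565, -0.944]
force: [-2.7, -1.8, 1.8]
width: 11.4
```

```bash
python3 st.py
```

```text
14.3667 [598.07  87.01  11.12] F [-2.65 -1.81  1.81] M [-0.36  0.72  0.16] yaw 2.9909095150089784 nose 30.89089893181091 lat 0.1354477639974332
```

arm_command --pt "0 0.0 0.15 0.01 0 0 0" --pt "0 0 0.15 0 0 0 0" --pt "0 0 0 0 0 0 0"

```text
clock: 14.62
eef_pos: [599.4, 90.8, 11.3]
tool_rot: [1.051, 1.564, -0.467]
force: [-0.0, -0.9, -2.8]
width: 11.1
```

```bash
python3 st.py
```

```text
14.6167 [599.42  90.84  11.27] F [-0.   -0.93 -2.77] M [-0.13  0.17  0.11] yaw 2.984695135258825 nose 34.641893466755036 lat -1.4067901949299253
```

arm_command --pt "0 0.0 0.15 -0.03 0 0 0" --pt "0 0 0.15 0 0 0 0" --pt "0 0 0 0 0 0 0"

```text
clock: 14.87
eef_pos: [599.7, 92.6, 11.2]
tool_rot: [0.878, 1.563, -0.641]
force: [0.2, -2.7, 0.5]
width: 11.0
```

```bash
python3 st.py
```

```text
14.8667 [599.72  92.6   11.19] F [ 0.16 -2.71  0.52] M [-0.47  0.14  0.1 ] yaw 2.936204996817813 nose 36.38254769375581 lat -1.8007680709223068
```

arm_command --pt "0 0.0 0.15 0 0 0 0" --pt "0 0 0.15 0 0 0 0" --pt "0 0 0 0 0 0 0"

```text
clock: 15.12
eef_pos: [599.6, 96.2, 11.2]
tool_rot: [0.963, 1.563, -0.557]
force: [0.4, -2.5, -0.3]
width: 11.6
```

```bash
python3 st.py
```

```text
15.1167 [599.63  96.16  11.17] F [ 0.39 -2.46 -0.31] M [-0.46  0.01  0.01] yaw 2.9468439649196925 nose 39.9395071528525 lat -1.901717967143085
```

arm_command --pt "0 0.06 0.15 0 0 0 0" --pt "0 0.04 0.1 0 0 0 0" --pt "0 0 0 0 0 0 0"

```text
clock: 15.37
eef_pos: [600.2, 98.2, 11.1]
tool_rot: [0.773, 1.564, -0.746]
force: [-0.2, -3.8, 1.5]
width: 11.4
```

```bash
python3 st.py
```

```text
15.3667 [600.15  98.15  11.11] F [-0.19 -3.79  1.54] M [-0.53  0.38  0.21] yaw 2.952047913605316 nose 41.90726346720426 lat -2.5224473046051776
```

arm_command --pt "0 0 0.15 0.01 0 0 0" --pt "0 0 0.15 0 0 0 0" --pt "0 0 0 0 0 0 0"

```text
clock: 15.62
eef_pos: [600.4, 101.8, 11.2]
tool_rot: [0.933, 1.564, -0.586]
force: [-0.6, -2.5, 1.1]
width: 11.4
```

```bash
python3 st.py
```

```text
15.6167 [600.36 101.78  11.15] F [-0.64 -2.55  1.12] M [-0.41  0.2   0.11] yaw 2.9615328874368183 nose 45.519237973849755 lat -2.9173250623873535
```

arm_command --pt "0 0 0.15 0 0 0 0" --pt "0 -0.01 0.15 0 0 0 0" --pt "0 0 0 0 0 0 0"

```text
clock: 15.87
eef_pos: [600.3, 104.8, 11.2]
tool_rot: [0.934, 1.564, -0.586]
force: [0.1, -2.6, -0.2]
width: 11.4
```

```bash
python3 st.py
```

```text
15.8667 [600.32 104.75  11.18] F [ 0.07 -2.63 -0.16] M [-0.46  0.19  0.06] yaw 2.960082028446792 nose 48.48505285977511 lat -3.032617694196144
```

arm_command --pt "0 -0.01 0.15 0 0 0 0" --pt "0 -0.01 0.15 0 0 0 0" --pt "0 0 0 0 0 0 0"

```text
clock: 16.12
eef_pos: [600.1, 107.7, 11.2]
tool_rot: [0.93, 1.564, -0.589]
force: [0.6, -2.1, 1.4]
width: 11.3
```

```bash
python3 st.py
```

```text
16.1167 [600.07 107.75  11.18] F [ 0.64 -2.09  1.43] M [-0.41  0.11  0.  ] yaw 2.953748893692005 nose 51.49231057996997 lat -2.939364223198643
```

arm_command --pt "0 0.04 0.15 0 0 0 0" --pt "0 0 0.15 0 0 0 -0.2" --pt "0 0 0 0 0 0 0"

```text
clock: 16.37
eef_pos: [600.2, 110.5, 11.1]
tool_rot: [0.837, 1.564, -0.686]
force: [-0.4, -2.4, 0.7]
width: 11.3
```

```bash
python3 st.py
```

```text
16.3667 [600.23 110.51  11.11] F [-0.44 -2.4   0.74] M [-0.47  0.23  0.08] yaw 2.742417995173457 nose 54.24269259870616 lat -3.2437240542993457
```

arm_command --pt "0 0 0.15 0 0 0 0" --pt "0 0 0.15 0 0 0 0" --pt "0 0 0 0 0 0 0"

```text
clock: 16.62
eef_pos: [600.4, 113.7, 11.2]
tool_rot: [0.914, 1.564, -0.609]
force: [0.8, -1.9, -0.9]
width: 11.3
```

```bash
python3 st.py
```

```text
16.6167 [600.43 113.71  11.16] F [ 0.78 -1.87 -0.91] M [-0.44  0.18  0.08] yaw 2.757485978592846 nose 57.427058540759404 lat -3.607071247958713
```

arm_command --pt "0 0 0.15 0 0 0 0" --pt "0 0 0.15 0 0 0 0" --pt "0 0 0 0 0 0 0"

```text
clock: 16.87
eef_pos: [600.5, 116.7, 11.2]
tool_rot: [0.908, 1.564, -0.614]
force: [0.4, -2.2, 0.9]
width: 11.2
```

```bash
python3 st.py
```

```text
16.8667 [600.45 116.66  11.17] F [ 0.36 -2.21  0.95] M [-0.49  0.18  0.08] yaw 2.755831410405833 nose 60.370103445131164 lat -3.7838302678392384
```

arm_command --pt "0 0 0.15 0 0 0 0" --pt "0 0 0.15 0 0 0 0" --pt "0 0 0 0 0 0 0"

```text
clock: 17.12
eef_pos: [600.4, 119.5, 11.2]
tool_rot: [0.859, 1.564, -0.664]
force: [0.3, -3.0, 0.2]
width: 11.2
```

```bash
python3 st.py
```

```text
17.1167 [600.35 119.46  11.15] F [ 0.27 -2.96  0.2 ] M [-0.45  0.25  0.08] yaw 2.751761640661371 nose 63.171194884881814 lat -3.8302578258050617
```

arm_command --pt "0 0 0.15 0 0 0 0" --pt "0 0 0.15 0 0 0 0" --pt "0 0 0 0 0 0 0"

```text
clock: 17.37
eef_pos: [600.3, 122.4, 11.1]
tool_rot: [0.834, 1.564, -0.689]
force: [-0.1, -3.3, 0.9]
width: 11.0
```

```bash
python3 st.py
```

```text
17.3667 [600.26 122.42  11.13] F [-0.05 -3.35  0.87] M [-0.49  0.29  0.14] yaw 2.7522427181124858 nose 66.13401258667375 lat -3.8927994291721593
```

arm_command --pt "0 0 0.15 0 0 0 0" --pt "0 0 0.15 0 0 0 0" --pt "0 0 0 0 0 0 0"

```text
clock: 17.62
eef_pos: [600.2, 125.4, 11.1]
tool_rot: [0.809, 1.564, -0.713]
force: [-1.9, -2.2, 1.8]
width: 11.2
```

```bash
python3 st.py
```

```text
17.6167 [600.2  125.37  11.12] F [-1.89 -2.16  1.84] M [-0.62  0.44  0.13] yaw 2.7563979643350494 nose 69.07946057939266 lat -3.984457068488512
```

arm_command --pt "0 -0.03 0.15 0 0 0 0" --pt "0 -0.02 0.15 0 0 0 0" --pt "0 0 0 0 0 0 0"

```text
clock: 17.87
eef_pos: [599.9, 128.9, 11.2]
tool_rot: [0.951, 1.564, -0.572]
force: [-0.3, -3.4, -0.1]
width: 11.2
```

```bash
python3 st.py
```

```text
17.8667 [599.91 128.88  11.16] F [-0.27 -3.43 -0.11] M [-0.58  0.27  0.14] yaw 2.7632537030880284 nose 72.59835842654122 lat -3.874406032701695
```

arm_command --pt "0 -0.01 0.15 0 0 0 0" --pt "0 -0.01 0.15 0 0 0 0" --pt "0 0 0 0 0 0 0"

```text
clock: 18.12
eef_pos: [599.7, 131.8, 11.2]
tool_rot: [0.921, 1.564, -0.602]
force: [-0.4, -2.2, -0.2]
width: 11.5
```

```bash
python3 st.py
```

```text
18.1167 [599.71 131.75  11.15] F [-0.42 -2.24 -0.2 ] M [-0.47  0.25  0.11] yaw 2.7562338727424933 nose 75.48053935896101 lat -3.828653353403493
```

arm_command --pt "0 -0.01 0.15 0 0 0 0" --pt "0 -0.01 0.15 0 0 0 0" --pt "0 0 0 0 0 0 0"

```text
clock: 18.37
eef_pos: [599.5, 134.8, 11.2]
tool_rot: [0.933, 1.564, -0.589]
force: [-0.7, -2.5, 1.0]
width: 10.9
```

```bash
python3 st.py
```

```text
18.3667 [599.54 134.76  11.17] F [-0.75 -2.54  1.04] M [-0.48  0.22  0.14] yaw 2.75368725173756 nose 78.49689225317418 lat -3.8134070055201357
```

arm_command --pt "0 -0.02 0.15 0 0 0 0" --pt "0 -0.01 0.15 0 0 0 0" --pt "0 0 0 0 0 0 0"

```text
clock: 18.62
eef_pos: [599.3, 137.9, 11.2]
tool_rot: [0.962, 1.564, -0.561]
force: [0.9, -1.0, -0.2]
width: 11.4
```

```bash
python3 st.py
```

```text
18.6167 [599.31 137.85  11.2 ] F [ 0.94 -0.99 -0.19] M [-0.44  0.12  0.07] yaw 2.7570870975539927 nose 81.59112485101622 lat -3.745542328890991
```

arm_command --pt "0 0 0.15 0 0 0 0" --pt "0 -0.01 0.15 0 0 0 0" --pt "0 0 0 0 0 0 0"

```text
clock: 18.87
eef_pos: [599.1, 140.7, 11.2]
tool_rot: [0.903, 1.564, -0.62]
force: [0.3, -1.6, 0.2]
width: 11.3
```

```bash
python3 st.py
python3 - <<'E'
from h import *
im=ctrl.get_image('top'); cv2.imwrite('pics/t11.png',cv2.resize(im[120:220,150:300],None,fx=5,fy=5,interpolation=cv2.INTER_CUBIC))
E
```

```text
18.8667 [599.11 140.66  11.16] F [ 0.32 -1.6   0.15] M [-0.43  0.14  0.07] yaw 2.755656302010434 nose 84.40384617000585 lat -3.686643476702786
```

View pics/t11.png

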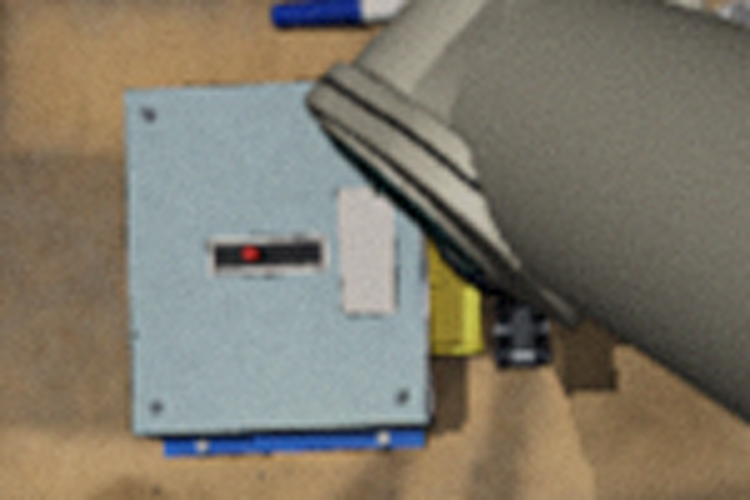

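The pin is unmoved (full-picture column 200.2) and the tray front is still out by about 25 mm. Continuing.

arm_command --pt "0 -0.01 0.15 0 0 0 0" --pt "0 -0.01 0.15 0 0 0 0" --pt "0 0 0 0 0 0 0"

```text
clock: 19.17
eef_pos: [598.9, 143.6, 11.1]
tool_rot: [0.897, 1.564, -0.626]
force: [0.9, -2.4, 1.2]
width: 11.0
```

```bash
python3 st.py
```

```text
19.1667 [598.9  143.61  11.15] F [ 0.85 -2.39  1.15] M [-0.49  0.08  0.05] yaw 2.749051534690775 nose 87.36297827386174 lat -3.637183972230031
```

arm_command --pt "0 0 0.15 0 0 0 0" --pt "0 0 0.15 0 0 0 0" --pt "0 0 0 0 0 0 0"

```text
clock: 19.42
eef_pos: [598.9, 146.3, 11.2]
tool_rot: [0.832, 1.564, -0.69]
force: [1.1, -2.6, 0.4]
width: 11.3
```

```bash
python3 st.py
```

```text
19.4167 [598.85 146.34  11.16] F [ 1.1  -2.56  0.36] M [-0.47  0.2   0.09] yaw 2.748900232673919 nose 90.09238826382261 lat -3.7317243873438644
```

arm_command --pt "0 0 0.15 0 0 0 0" --pt "0 0 0.1 0 0 0 0" --pt "0 0 0 0 0 0 0"

```text
clock: 19.67
eef_pos: [598.9, 146.5, 11.1]
tool_rot: [0.52, 1.561, -1.004]
force: [0.7, -6.0, 2.3]
width: 11.0
```

```bash
python3 st.py
```

```text
19.6667 [598.88 146.51  11.14] F [ 0.68 -5.99  2.35] M [-0.94  0.24  0.22] yaw 2.6891620510654723 nose 90.2591131977139 lat -3.769523358806787
```

The plate is felt: Fy is up by about 3.5 N and motion has stalled. I'll push on gently through the 10 mm of pin travel.

arm_command --pt "0 0 0.1 0 0 0 0" --pt "0 0 0.1 0 0 0 0" --pt "0 0 0 0 0 0 0"

```text
clock: 19.92
eef_pos: [598.8, 148.2, 11.1]
tool_rot: [0.487, 1.561, -1.037]
force: [0.5, -7.4, 2.3]
width: 11.1
```

```bash
python3 st.py
```

```text
19.9167 [598.84 148.19  11.14] F [ 0.53 -7.44  2.26] M [-1.1   0.28  0.15] yaw 2.6722456228108733 nose 91.94080794298074 lat -3.8104977003294187
```

arm_command --pt "0 0 0.1 0 0 0 0" --pt "0 0 0.1 0 0 0 0" --pt "0 0 0.05 0 0 0 0" --pt "0 0 0 0 0 0 0"

```text
clock: 20.25
eef_pos: [598.7, 150.6, 11.1]
tool_rot: [0.456, 1.561, -1.068]
force: [0.5, -6.5, 3.4]
width: 11.0
```

```bash
python3 st.py
```

```text
20.25 [598.7 150.6  11.1] F [ 0.52 -6.45  3.43] M [-1.11  0.31  0.18] yaw 2.676270627287341 nose 94.35356603965809 lat -3.8041666010525677
```

arm_command --pt "0 0 0.1 0.01 0 0 0" --pt "0 0 0.1 0 0 0 0" --pt "0 0 0.05 0 0 0 0" --pt "0 0 0 0 0 0 0"

```text
clock: 20.58
eef_pos: [598.6, 153.2, 11.1]
tool_rot: [0.447, 1.561, -1.077]
force: [-0.4, -7.2, 2.2]
width: 11.0
```

```bash
python3 st.py
```

```text
20.5833 [598.57 153.24  11.12] F [-0.42 -7.19  2.16] M [-1.06  0.31  0.15] yaw 2.679849214285143 nose 96.9963907239445 lat -3.8083896611885515
```

arm_command --pt "0 0 0.1 0 0 0 0" --pt "0 0 0.1 0 0 0 0" --pt "0 0 0 0 0 0 0"

```text
clock: 20.83
eef_pos: [598.5, 155.3, 11.1]
tool_rot: [0.428, 1.561, -1.096]
force: [-0.6, -6.9, 2.5]
width: 11.3
```

```bash
python3 st.py
```

```text
20.8333 [598.46 155.27  11.12] F [-0.65 -6.91  2.45] M [-1.05  0.36  0.23] yaw 2.68204683134538 nose 99.03017794582397 lat -3.8018166801817683
```

arm_command --pt "0 0 0.07 0 0 0 0" --pt "0 0 0.07 0 0 0 0" --pt "0 0 0 0 0 0 0"

```text
clock: 21.08
eef_pos: [598.4, 156.3, 11.1]
tool_rot: [0.387, 1.561, -1.137]
force: [-1.7, -8.4, 2.9]
width: 11.4
```

```bash
python3 st.py;  python3 - <<'E'
from h import *
im=ctrl.get_image('top'); cv2.imwrite('pics/t12.png',cv2.resize(im[120:220,150:300],None,fx=5,fy=5,interpolation=cv2.INTER_CUBIC))
E
```

```text
21.0833 [598.41 156.3   11.12] F [-1.66 -8.37  2.92] M [-1.09  0.41  0.19] yaw 2.6741243201242226 nose 100.06647528775562 lat -3.8021436122427517
```

View pics/t12.png

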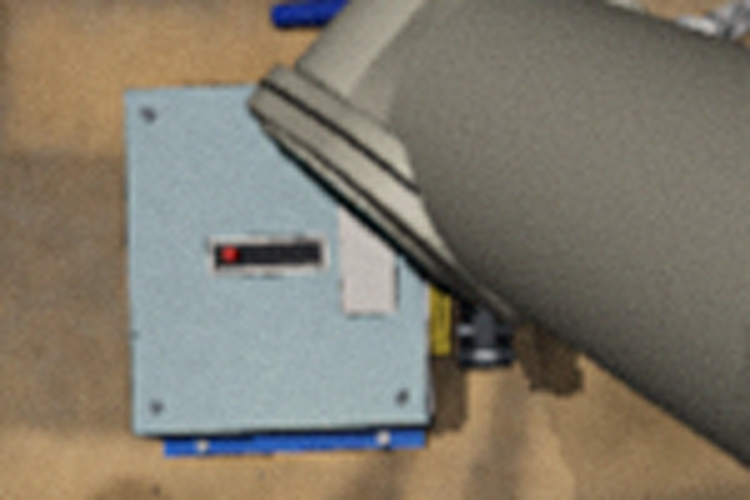

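The pin has moved from column 251 to 230 in the crop, about 9.8 mm. One small nudge to confirm the hard stop.

arm_command --pt "0 0 0.08 0 0 0 0" --pt "0 0 0 0 0 0 0"

```text
clock: 21.3
eef_pos: [598.4, 156.3, 11.1]
tool_rot: [0.318, 1.56, -1.206]
force: [-0.6, -8.6, 4.0]
width: 10.9
```

```bash
python3 st.py
```

```text
21.3 [598.38 156.31  11.12] F [-0.6  -8.61  4.  ] M [-1.35  0.4   0.25] yaw 2.6571772632274264 nose 100.0702793300752 lat -3.779515725412213
```

It is against the hard stop (no more motion, total push under 9 N). I'll take off the load, open and rise.

arm_command --pt "0 0 -0.1 0 0 0 0" --pt "0 0 -0.1 0 0 0 0" --pt "0 0 0 0 0 0 0"

```text
clock: 21.55
eef_pos: [598.4, 156.3, 11.1]
tool_rot: [0.52, 1.563, -1.004]
force: [-1.2, -5.3, 2.3]
width: 11.2
```

```bash
python3 st.py
```

```text
21.55 [598.38 156.31  11.09] F [-1.19 -5.29  2.29] M [-0.91  0.43  0.16] yaw 2.7025138097183663 nose 100.07198849646295 lat -3.774644269673579
```

arm_command --pt "0 0 -0.1 0 0 0 0" --pt "0 0 0 0 0 0 0" --pt "0.5 0 0 0 0 0 0" --pt "0.5 0 0 0 0 0 0" --pt "0.5 0 0 0 0 0 0" --pt "0.5 0 0 0 0 0 0" --pt "0.5 0 -0.1 1 0 0 0" --pt "0.5 0 -0.1 2 0 0 0" --pt "0.5 0 -0.5 3 0 0 0" --pt "0.5 0 -1 3 0 0 0" --pt "0.5 0 -2 2 0 0 0" --pt "0.5 0 -3 1 0 0 0" --pt "0.5 -0.5 -3.5 0 0 0 0" --pt "0.5 -0.5 -3.5 0 0 0 0" --pt "0.5 -0.5 -3.5 0 0 0 0" --pt "0.5 0 0 0 0 0 0" --pt "0.5 0 0 0 0 0 0"

```text
clock: 22.97
eef_pos: [583.8, -18.6, 131.8]
tool_rot: [0.726, 1.562, -0.802]
force: [-0.6, 1.1, 0.3]
width: 42.5
```

```bash
python3 st.py;  python3 - <<'E'
from h import *
im=ctrl.get_image('top'); cv2.imwrite('pics/t13.png',cv2.resize(im[120:220,150:300],None,fx=5,fy=5,interpolation=cv2.INTER_CUBIC)); cv2.imwrite('pics/t13f.png',im)
T=toolT(); np.save('T13.npy',T); im=ctrl.get_image('wrist'); cv2.imwrite('pics/w13.png',cv2.resize(im,(768,576)))
E
```

```text
22.9667 [583.82 -18.59 131.82] F [-0.63  1.07  0.27] M [0.14 0.02 0.03] yaw 2.4353195348487615 nose -73.82375125661895 lat 19.85323792357757
```

View pics/t13.png

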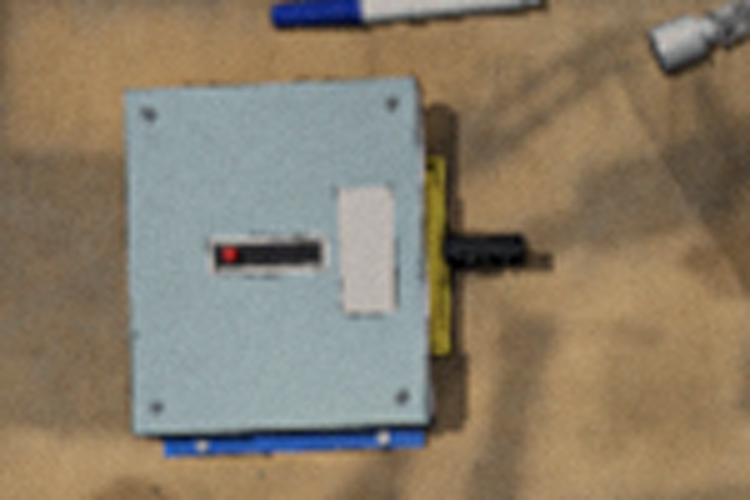

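View pics/w13.png

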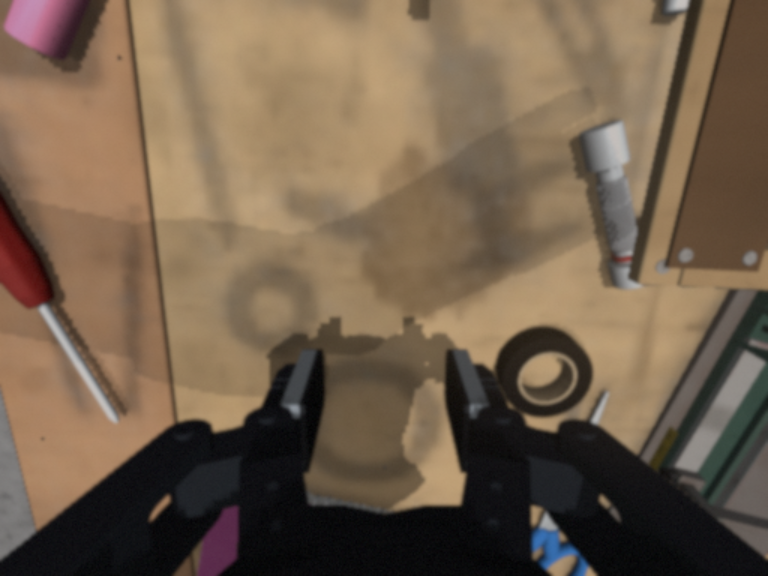

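View pics/t13f.png

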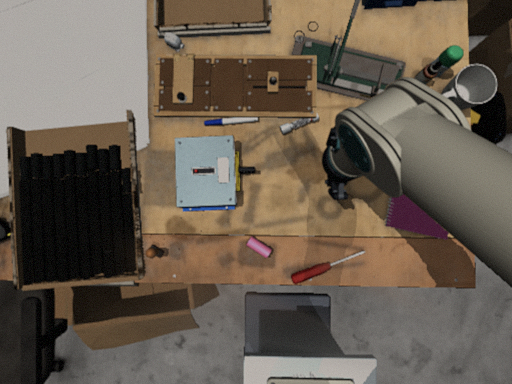

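The pin is still fully back at (230,254) in the crop, the tray is square, and the hand is clear of it. The tape roll, stamp and screwdriver are where they started. Handing in.

Run:
```python
from cell import ctrl
print(ctrl.finish_job())
```

```text
the job is handed in; nothing more can be done
None
```

I laid the black tube (not the pink look-alike) in the tray's cradle. I then slid the tray by its handle along the guide channel until it reached the hard stop, let go, and handed the job in at about 23 s. `finish_job()` gives no verdict, so the result below rests on my own checks.

- **Tube in the cradle:** I saw it lying between the ribs with the tray still outside the bay. It was still seated just before the tray went in.
- **Insertion:** Side contact in the lead-in was about 3 N, and I moved the tray a few millimetres sideways to clear it. I felt the home plate at TCP y of about 146.5 mm and the hard stop at 156.3 mm. The push peaked at about 9 N.
- **Pin:** In the top picture it moved back about 9.8 mm, and it stayed there after I let go.
- **Last look:** The tray stands square in the bay with its handle outside and the hand clear of it. The tape roll, stamp and screwdriver are where they were.

**Grasp of the tube:** My first descent stopped at a wrist joint limit, so I gripped the tube with the tool leaning about 11°.

**Not checked:** Once the tray was in the bay I could not see the tube under the roof. That it is still seated at the end is inferred from the slow, gentle slide.

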